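# Shut the lens checker and draw its sprung target rod to the mark

## Robot

A 6-joint arm with a two-finger parallel gripper is mounted at the origin on the work surface. World frame = base frame: x ahead of the robot, y to its left, z up, the work surface at z = 0. Lengths are in m, angles in rad, forces in N, time in s.
With the tool pointing down it reaches from about 0.275 to 0.725 m from the base axis. Payload 15.9 kg.
Tool frame: the origin (TCP) lies midway between the tips of the shut fingers; the grasp point (between the pads) lies 19 mm behind it; z points along the fingers, y is the line along which they close (so a half turn about z gives the same grasp; the last joint's range is limited). The gripper opens to 85 mm and grips with 20 to 120 N. Pads are 22 mm wide; open, the fingers measure 114 mm over their backs; the gripper's body (76 mm by 85 mm) begins 54 mm behind the grasp point. The pads swing forward as they close: fully open they stand 13 mm farther back than shut.
Start: joints at [1.128, 0.213, -0.034, 1.323, 0, 1.571], TCP at [0.214, 0.452, 0.231] pointing down, gripper open.
Joint ranges: [-2.98, 2.98], [-0.74, 1.72], [-1.14, 1.35], [-2.1, 2.04], [-1.57, 1.44], [-3.14, 3.14]. Speed limits (rad/s): [1.89, 1.89, 2.39, 2.57, 3.14, 3.14].

## Interface

Orientations are given as a rotation vector (axis times angle).
In Python, from rig import bot, camera, camera_model gives the robot as it stands.
- The arm moves only by the tool carry_out, never from a script. Its argument "deltas" is a list of rows, each a list of 7 numbers: the opening, from 0 (shut) to 1 (fully open), then the shift along the world's x, y, z in m, then the turn, a rotation vector about the world's x, y, z in degrees. In form: [[grip, dx, dy, dz, rx, ry, rz], ...]. A call has 1 to 5 rows; each row is the pose to reach, as a shift and turn from the pose commanded when the call began; what a row does not reach only later rows make up. A row lasts 1/10 s, in which the tool goes at most 50 mm and 8.59 degrees, less where a joint would pass 70% of its speed; a pose out of reach is approached as far as the arm can. A call with a gripper value outside its range is refused whole. The fingers move at their own pace and stop on an object; "newtons" is the grip in N (left out, the last holds). Time passes only in rows, so rows that repeat a pose let the fingers close. It gives the time, the measured TCP pose, the force, the opening and the grip force at its end, in the units of the state.
- bot.state(): the state, without advancing time (a new reading comes with each control period).
- camera(name): name is "side" or "top" or "wrist"; returns the picture (480x640x3 uint8, red, green, blue); there is no depth.
- camera_model(name): a dict with "fovy" (degrees; the focal length in pixels is half the picture's height over the tangent of half this angle, whatever the lens; pixels are square), "cx", "cy" (the principal point, pixels), "position" and "orientation" of the camera in the world. Camera axes: x right, y down, z forward; pixel columns grow to the right and rows downward; lengths in m; the calibration is good to about 2 mm. A picture is of the moment at which its call begins: read the wrist's pose just before it. camera_model takes no time and is no camera call; for the wrist camera it gives the pose at the moment of the call.
- bot.sign_off(): hands the job in; it is judged then, once.
The state is a dict: "t": time; "joints": joint angles; "joint_velocities": joint speeds; "tau": joint torques, N m; "tcp_pos": TCP position; "tool_rot": TCP orientation; "wrist_force": force on the tool from outside, world axes, zero at the start; "moment": the same for the moment, N m; "opening": opening from 0.0 (shut) to 1.0 (fully open); "gripper_force": force on a finger pad.
Only numpy, scipy, OpenCV 4.12 (cv2) and the standard library are available. Lean on these libraries where they do the work, as an engineer would, in place of code of your own. Each camera call takes 0.05 s, during which the arm holds its last target. There are 200 camera calls.

## Task

Get the lens checker ready for its reading: press its hinged cover down past the catch until it is fully shut, then pull the spring-loaded target rod out until its yellow pointer stands over the red length marker. Keep hold of it so that the spring cannot draw the rod back, and finish still holding it there. Leave the red marker where it is set and do not disturb the spray bottle, the lens tray or the screwdriver.

Things in the scene. Friction and masses are not known exactly. Their poses are not given: they have to be found in the camera images.
- checker: Lens checker, fixed to the bench: cream housing 160 (x) x 150 (y) x 100 mm high, open on top under a hinged cover. Origin: centre of its underside on the bench; its x points away from its front (face with the green sticker), its y to the side where the rod comes out, z up. Place and yaw vary. Offsets in the other entries are in its frame.
- lid (a joint): Angle of the cover, rad: 0 = shut, grows as it opens upward; about 0.5 to 0.85 at the start. A stiff hinge keeps it where it is left. Plate 166 mm long, 152 wide, 8 thick, with a lip at its free edge. At about 0.08 rad a bead on the lip meets a sprung catch: 5 to 10 N more, pressed near the free edge, pushes it over and it drops to 0. Short of that it rests ajar.
- lid_hinge (a point): Point on the cover's hinge axis (parallel to the checker's y), at x +84, y 0, z 100.5 mm of the checker: at its far top edge, level with the underside of the shut cover.
- lid_press (a point): Point on top of the cover near its free (front) edge, middle of the blue strip: 150 mm from the hinge axis along the plate, on its upper face (9 mm above the hinge axis when shut, so 109.5 mm above the bench). A good place to press; moves with the cover.
- handle: End piece of the rod, moves with it, axes parallel to the checker's. Origin on the rod's axis, 70 mm above the bench, in the middle of the grip; with the rod in, at x -40, y +152 mm of the checker. Orange upright grip 16 mm (x) x 24 mm (y, along the rod), from 8 mm below to 56 mm above the origin.
- target (a point): Centre of the white target disc on the rod, 17 mm from the grip's middle towards the housing: 36 mm across, 4 mm thick, its top 18 mm above the rod's axis (88 mm above the bench). Moves with the rod. With the rod in, the dark sleeve (26 mm across) ends 20 mm further towards the housing.
- grip_top (a point): Centre of the top face of the orange grip, 126 mm above the bench. The grip and rod slide level along the checker's +y, from fully in (the start) to an end stop 100 mm out. An inner spring always draws the rod back: about 4 N when in, growing by 0.9 N per 10 mm. It does not lock.
- pointer (a point): Point on the thin yellow pointer (a bar 4 x 4 mm reaching 56 mm to +x of the rod's axis, moving with the rod) where it passes over the scale rail; 44 mm to +x of the grip's middle and level with it along y.
- mark (a point): Top centre of the red length marker, a block 22 (x) x 10 (y) x 16 mm high on a metal scale rail beside the rod, 44 mm to +x of the rod's axis; top 67 mm above the bench, 4 mm under the pointer. Axes parallel to the checker's. Set anew each time, 50 to 85 mm of rod travel from the pointer's start; stiff, but a hard push shifts it.
- spray: Bystander: blue spray bottle, 44 mm across, 120 mm high, origin at the centre of its foot.
- lens_tray: Bystander: grey lens tray 80 x 100 x 30 mm, origin at the centre of its underside.
- driver: Bystander: screwdriver 140 mm long lying on the bench, origin near its middle, its length along its own x.

How it is judged:
On the way, in this order (a step that is already met when the one before it is completed fails the run):
1. the cover is pressed fully shut, past its catch (value of joint lid below 0.02 rad), for 0.3 s.
2. the rod is drawn out and held by the fingers with its pointer over the red marker (y of pointer in the frame of mark between -0.005 and 0.005 m and contact force between the fingers and handle above 2 N and value of joint lid below 0.02 rad), for 0.3 s.
At the end, for the whole second after the job is handed in: The cover is fully shut (under 0.02 rad), the rod stands still with its pointer over the red marker (within 5 mm of its centre along the rod, that is within the marker's width), held there against the spring by the gripper's fingers (over 2 N on the end piece) and by nothing else (all of step 2 and linear speed of handle below 0.01 m/s and contact force between handle and spray below 0.2 N and contact force between handle and lens_tray below 0.2 N and contact force between handle and driver below 0.2 N); the arm keeps its last pose, push and grip.
It fails at once if the spray bottle is knocked or moved more than 20 mm (distance of spray from where it was at the start of the episode above 0.02 m or angle between spray's own z axis and vertical above 0.35 rad).
It fails at once if the lens tray is knocked or moved more than 20 mm (distance of lens_tray from where it was at the start of the episode above 0.02 m or angle between lens_tray's own z axis and vertical above 0.35 rad).
It fails at once if the screwdriver is moved more than 20 mm (distance of driver from where it was at the start of the episode above 0.02 m).
It fails at once if the red length marker is shifted more than 4 mm along its scale (distance of mark from where it was at the start of the episode above 0.004 m).
It also fails if it takes over 45 s, if anything falls off the work surface, if the arm or the gripper's body presses on something with over 40 N, if the wrist force passes 120 N, or if a joint passes its speed limit or range.

## Working session

There is one attempt and no reset: what is moved stays moved. The work goes in short steps, Python scripts to look and compute and a tool call to move; the robot and the scene stay as the last step left them, time stands still between calls to the robot, and variables do not carry over. Pictures are saved under pics/ and viewed, at most 10 in all, crops included, and the job is handed in when it is done.

Besides the shell and the picture viewer there is one more tool, called after "Emit:" by a JSON object that holds its "op" and its "data", one argument or row to a line. carry_out: Moves the arm, as the interface text tells. Its arguments: {"type":"object","properties":{"deltas":{"type":"array"},"newtons":{"type":"number"}},"required":["deltas"]}

```bash
mkdir -p pics; ls; python3 - <<'E'
from rig import bot,camera,camera_model
import cv2
for n in ("side","top"):
    cv2.imwrite(f"pics/{n}0.png",camera(n)[:,:,::-1]); print(n,camera_model(n))
print(bot.state())
E
```

```text
pics
side {'fovy': 57.347267549973616, 'cx': 307.8954932572684, 'cy': 242.24319290649711, 'position': array([ 0.51967562, -0.64777847,  0.67300334]), 'orientation': array([-2.35271474,  0.09400046, -0.04668146])}
top {'fovy': 54.91178746799362, 'cx': 309.281662061202, 'cy': 235.7969445738318, 'position': array([ 0.38349456, -0.06171144,  0.92454491]), 'orientation': array([-2.11999764,  2.11423213, -0.19243352])}
{'t': 0.1, 'joints': array([ 1.12801880e+00,  2.13329897e-01, -3.50054438e-02,  1.32348321e+00,
        1.59247564e-05,  1.57081724e+00]), 'joint_velocities': array([-0.00188501, -0.00089395,  0.00375538,  0.00018624,  0.00025232,
        0.0018521 ]), 'tau': array([ 6.95592848e-05, -6.87249327e+01,  4.87805200e+01,  1.24030942e-02,
        1.27126391e-04,  1.05196781e-05]), 'tcp_pos': array([0.21408916, 0.45150697, 0.23085056]), 'tool_rot': array([-6.89824973e-01, -3.06467545e+00,  1.56090250e-03]), 'wrist_force': array([0.46903678, 0.34763598, 0.84779115]), 'moment': array([ 0.03850821,  0.00842432, -0.02448724]), 'gripper_force': 0.0, 'opening': 0.995988381488489}
```

View pics/top0.png

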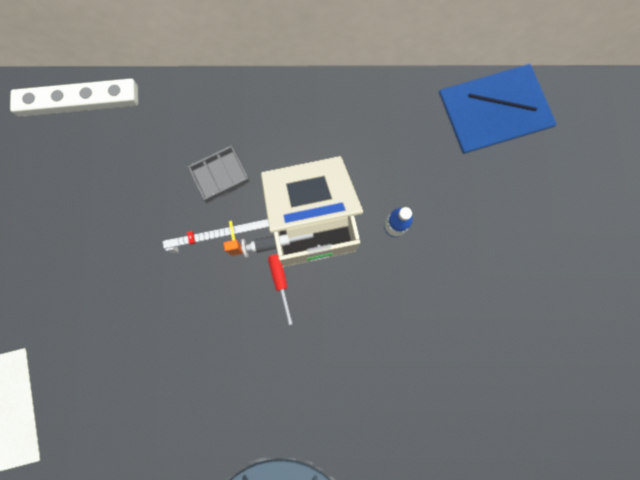

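View pics/side0.png

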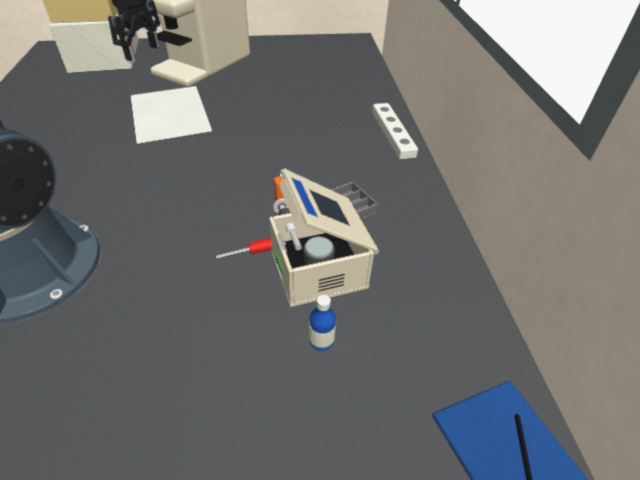

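Top view: checker around (310,215), orange grip (233,246), red marker (191,237), yellow pointer (232,230), blue strip (314,213), driver (282,290), spray (400,220), tray (218,172). I'll enlarge the crop for exact pixels.

```bash
python3 - <<'E'
import cv2
im=cv2.imread("pics/top0.png")[145:285,155:375]
cv2.imwrite("pics/topc.png",cv2.resize(im,None,fx=3.6,fy=3.6,interpolation=cv2.INTER_CUBIC))
E
```

```text
(no output)
```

View pics/topc.png

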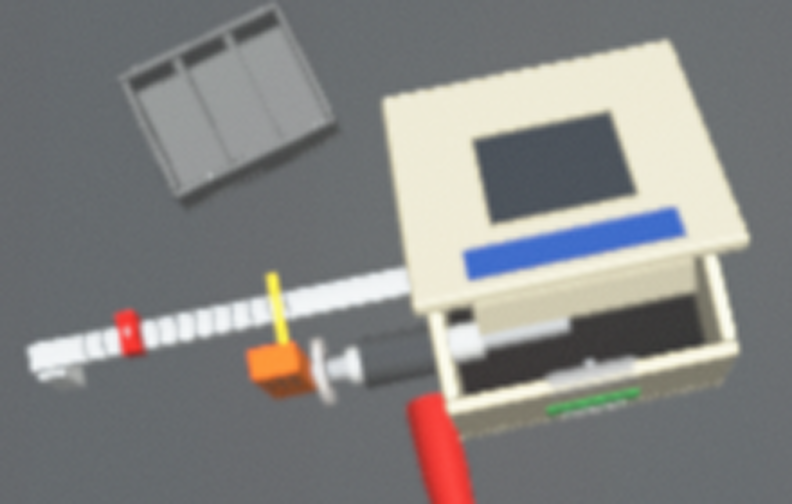

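The crop shows the front top housing corners at (449,408) and (738,348), pointer tip (271,275), grip top about (275,363), marker (126,322) and blue strip centre (575,243). I'll fit these to get the checker pose.

```bash
cat > h.py <<'E'
import numpy as np
from rig import bot,camera,camera_model
from scipy.spatial.transform import Rotation as R
from scipy.optimize import least_squares
def proj(m,P):
    q=R.from_rotvec(m["orientation"]).inv().apply(np.atleast_2d(P)-m["position"]); f=240/np.tan(np.radians(m["fovy"]/2))
    return q[:,:2]/q[:,2:]*f+[m["cx"],m["cy"]]
def ray(m,uv,z):
    f=240/np.tan(np.radians(m["fovy"]/2)); d=R.from_rotvec(m["orientation"]).apply([(uv[0]-m["cx"])/f,(uv[1]-m["cy"])/f,1])
    return m["position"]+d*(z-m["position"][2])/d[2]
def W(p,L): # checker->world
    L=np.atleast_2d(L); c,s=np.cos(p[2]),np.sin(p[2])
    return np.c_[p[0]+c*L[:,0]-s*L[:,1],p[1]+s*L[:,0]+c*L[:,1],L[:,2]]
def press(th): return [.084-.150*np.cos(th)+.009*np.sin(th),0,.1005+.150*np.sin(th)+.009*np.cos(th)]
E
python3 - <<'E'
from h import *
m=camera_model("top")
px=lambda a:np.array(a)/3.6+[155,145]-0.36
obs=px([[449,408],[738,348],[271,275],[275,363],[126,322],[575,243]])
def L(p): return [[-.08,.075,.1],[-.08,-.075,.1],[.016,.152,.074],[-.04,.152,.126],[.004,.152+p[3],.067],press(p[4])]
f=lambda p:(proj(m,W(p,L(p)))-obs).ravel()
s=least_squares(f,[.42,-.06,.15,.07,.6]); print(s.x.round(4),np.degrees(s.x[2]),s.fun.round(2))
p=s.x; np.save("p.npy",p)
print("press",W(p,press(p[4])),"shut",W(p,press(0)),"grip",W(p,[[-.04,.152,.126]]),"markgrip",W(p,[[-.04,.152+p[3],.126]]))
# check in side
ms=camera_model("side"); print("side strip,grip",proj(ms,W(p,[press(p[4]),[-.04,.152,.126]])))
for n,uv,z in (("tray",(218,172),.03),("drvhandle",(275,258),.015),("drvtip",(290,323),.005),("spraytop",(405,213),.12)): print(n,ray(m,uv,z).round(3))
E
```

```text
[ 0.5945 -0.0555  0.2154  0.0808  0.628 ] 12.34255682559535 [-0.31  0.82  0.51  0.13  0.2  -0.96 -0.48 -1.63  0.35  1.67 -0.21  0.04]
press [[ 0.56315341 -0.06234972  0.19591281]] shut [[ 0.53002931 -0.06959772  0.1095    ]] grip [[0.52293746 0.08444678 0.126     ]] markgrip [[0.50566349 0.16339056 0.126     ]]
side strip,grip [[303.60637859 197.80988065]
 [278.80061434 180.14939442]]
tray [0.688 0.133 0.03 ]
drvhandle [0.514 0.015 0.015]
drvtip [ 0.387 -0.016  0.005]
spraytop [ 0.581 -0.225  0.12 ]
```

Emit:
{"op": "carry_out", "data": {
  "deltas": [
    [0,0.12,-0.17,0.04,0,0,13],
    [0,0.12,-0.17,0.04,0,0,13],
    [0,0.12,-0.17,0.04,0,0,13],
    [0,0.12,-0.17,0.04,0,0,13],
    [0,0.12,-0.17,0.04,0,0,13]
  ]
}}

```text
t: 0.6
tcp_pos: [0.336, 0.2789, 0.2721]
tool_rot: [0.343, 3.122, 0.0]
wrist_force: [-0.5, 0.5, -0.6]
opening: 0.142
gripper_force: 0.0
```

Emit:
{"op": "carry_out", "data": {
  "deltas": [
    [0,0.12,-0.17,0,0,0,13],
    [0,0.12,-0.17,0,0,0,13],
    [0,0.12,-0.17,0,0,0,13],
    [0,0.12,-0.17,0,0,0,13],
    [0,0.12,-0.17,0,0,0,13]
  ]
}}

```text
t: 1.1
tcp_pos: [0.4558, 0.1084, 0.2708]
tool_rot: [0.012, -3.141, 0.001]
wrist_force: [-0.2, 0.5, -0.1]
opening: -0.001
gripper_force: 0.0
```

Emit:
{"op": "carry_out", "data": {
  "deltas": [
    [0,0.12,-0.17,0,0,0,11.5],
    [0,0.12,-0.17,0,0,0,11.5],
    [0,0.12,-0.17,0,0,0,11.5],
    [0,0.12,-0.17,0,0,0,11.5],
    [0,0.12,-0.17,0,0,0,11.5]
  ]
}}

```text
t: 1.6
tcp_pos: [0.5757, -0.062, 0.2699]
tool_rot: [0.327, -3.123, 0.001]
wrist_force: [0.4, 0.0, -0.2]
opening: -0.006
gripper_force: 0.0
```

```bash
python3 - <<'E'
from h import *
s=bot.state(); print(s["t"],s["joints"].round(3),s["tcp_pos"].round(4),s["tool_rot"].round(3),s["wrist_force"].round(2)); y=R.from_rotvec(s["tool_rot"]).as_matrix()[:,1]; print(np.degrees(np.arctan2(y[1],y[0])))
p=np.load("p.npy")
for th in (.63,.5,.4,.3,.2,.1,.05,0): print(th,W(p,press(th)).round(4))
E
```

```text
1.6 [-1.070e-01  3.840e-01  2.960e-01  1.483e+00 -1.000e-03 -3.160e-01] [ 0.5757 -0.062   0.2699] [ 3.270e-01 -3.123e+00  1.000e-03] [ 0.36  0.02 -0.24]
101.94999929931407
0.63 [[ 0.5633 -0.0623  0.1961]]
0.5 [[ 0.5522 -0.0648  0.1803]]
0.4 [[ 0.545  -0.0663  0.1672]]
0.3 [[ 0.5392 -0.0676  0.1534]]
0.2 [[ 0.5347 -0.0686  0.1391]]
0.1 [[ 0.5316 -0.0692  0.1244]]
0.05 [[ 0.5307 -0.0695  0.117 ]]
0 [[ 0.53   -0.0696  0.1095]]
```

Emit:
{"op": "carry_out", "data": {
  "deltas": [
    [0,0,0,-0.04,0,0,0],
    [0,0,0,-0.06,0,0,0],
    [0,0,0,-0.075,0,0,0],
    [0,-0.011,-0.003,-0.09,0,0,0],
    [0,-0.018,-0.004,-0.103,0,0,0]
  ]
}}

```text
t: 2.1
tcp_pos: [0.5553, -0.062, 0.1672]
tool_rot: [0.332, -3.123, -0.0]
wrist_force: [-0.0, -0.5, 0.3]
opening: 0.002
gripper_force: 0.2
```

Emit:
{"op": "carry_out", "data": {
  "deltas": [
    [0,-0.006,-0.001,-0.014,0,0,0],
    [0,-0.01,-0.002,-0.028,0,0,0],
    [0,-0.013,-0.003,-0.043,0,0,0],
    [0,-0.014,-0.003,-0.048,0,0,0],
    [0,-0.014,-0.003,-0.048,0,0,0]
  ]
}}

```text
t: 2.6
tcp_pos: [0.5416, -0.0649, 0.1199]
tool_rot: [0.332, -3.123, -0.0]
wrist_force: [-0.6, 0.3, -0.1]
opening: 0.003
gripper_force: 0.0
```

```bash
python3 - <<'E'
from h import *
import cv2
a=camera("side")[130:330,200:400,::-1]; b=camera("top")[140:340,200:400,::-1]
cv2.imwrite("pics/c1.png",cv2.resize(np.hstack([a,b]),None,fx=2,fy=2,interpolation=cv2.INTER_CUBIC))
E
```

```text
(no output)
```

View pics/c1.png

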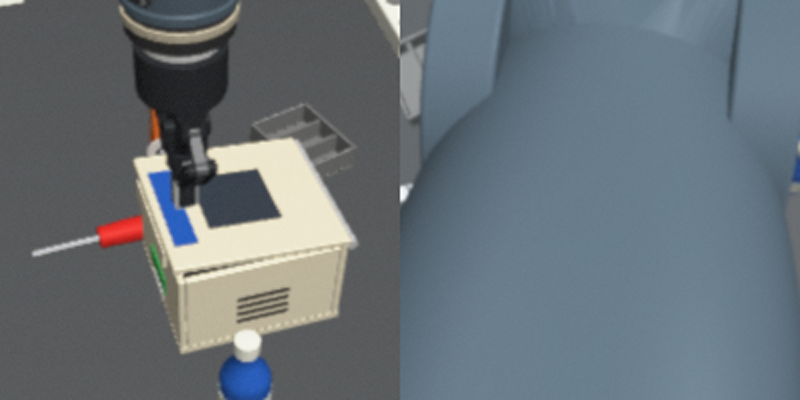

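The side view shows the lid nearly closed, with a thin gap at the front (about (190,270) in the crop) and the fingers on the blue strip. Next I press further, past the catch.

Emit:
{"op": "carry_out", "data": {
  "deltas": [
    [0,-0.004,-0.002,-0.003,0,0,0],
    [0,-0.006,-0.002,-0.006,0,0,0],
    [0,-0.006,-0.002,-0.009,0,0,0],
    [0,-0.006,-0.002,-0.011,0,0,0],
    [0,-0.006,-0.002,-0.011,0,0,0]
  ]
}}

```text
t: 3.2
tcp_pos: [0.5358, -0.0672, 0.1088]
tool_rot: [0.332, -3.123, -0.0]
wrist_force: [0.5, -0.6, -0.3]
opening: -0.002
gripper_force: 0.0
```

Emit:
{"op": "carry_out", "data": {
  "deltas": [
    [0,0,0,-0.002,0,0,0],
    [0,0,0,-0.003,0,0,0],
    [0,0,0,-0.004,0,0,0],
    [0,0,0,-0.004,0,0,0],
    [0,0,0,-0.004,0,0,0]
  ]
}}

```text
t: 3.7
tcp_pos: [0.5362, -0.0673, 0.1076]
tool_rot: [-0.332, 3.123, -0.001]
wrist_force: [-18.1, 1.0, 41.9]
opening: 0.001
gripper_force: 21.0
```

Emit:
{"op": "carry_out", "data": {
  "deltas": [
    [0,0,0,0.05,0,0,0],
    [0,0,0,0.1,0,0,0],
    [0.8,-0.005,0.05,0.11,0,0,0],
    [0.8,-0.01,0.1,0.11,0,0,0],
    [0.8,-0.013,0.145,0.11,0,0,0]
  ]
}}

```text
t: 4.2
tcp_pos: [0.523, 0.0793, 0.2159]
tool_rot: [-0.33, 3.123, 0.0]
wrist_force: [1.5, -1.1, -0.2]
opening: 0.509
gripper_force: 0.0
```

Emit:
{"op": "carry_out", "data": {
  "deltas": [
    [0.8,0,0.006,0,0,0,0.3],
    [0.8,0,0.006,0,0,0,0.3],
    [0.8,0,0.006,0,0,0,0.3]
  ]
}}

```text
t: 4.5
tcp_pos: [0.5233, 0.083, 0.2152]
tool_rot: [0.34, -3.123, 0.001]
wrist_force: [0.5, -0.8, 0.0]
opening: 0.804
gripper_force: 0.0
```

```bash
python3 - <<'E'
from h import *
import cv2
s=bot.state(); m=camera_model("wrist"); im=camera("wrist"); cv2.imwrite("pics/w1.png",im[:,:,::-1])
p=np.load("p.npy"); print(s["tcp_pos"],m); np.save("m1.npy",m,allow_pickle=True)
t=p[3]; print(proj(m,W(p,[[-.04,.152,.126],[.016,.152,.075],[.004,.152+t,.067],[-.08,.075,.109]])))
b=camera("side")[130:330,200:400,::-1]; cv2.imwrite("pics/s2.png",cv2.resize(b,None,fx=2.5,fy=2.5))
E
```

```text
[0.52326941 0.08303976 0.21516025] {'fovy': 63.61208706935503, 'cx': 319.25055479941057, 'cy': 242.8065774535201, 'position': array([0.45112393, 0.06799535, 0.35711455]), 'orientation': array([1.84138549, 2.29045997, 0.33814064])}
[[320.29143995 248.76490269]
 [319.99765841 296.41666005]
 [420.31504668 278.66945091]
 [199.81740469 180.89487543]]
```

View pics/w1.png

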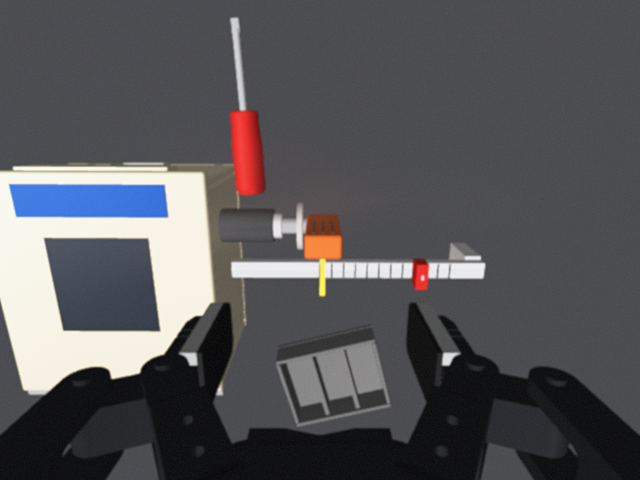

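View pics/s2.png

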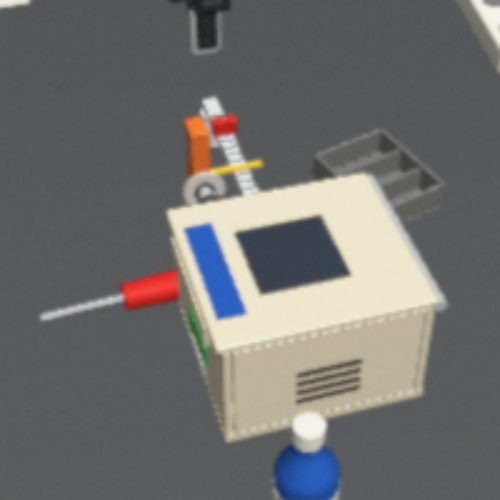

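Wrist view: the lid is shut, grip top is at (323,246), pointer tip (322,294) and marker top about (422,278). The grip is about 1.5 mm off the model. The side view shows no gap under the lid. I'll descend and grasp.

Emit:
{"op": "carry_out", "data": {
  "deltas": [
    [0.7,-0.002,0.002,-0.045,0,0,0],
    [0.7,-0.002,0.002,-0.085,0,0,0],
    [0.7,-0.002,0.002,-0.11,0,0,0],
    [0.7,-0.002,0.002,-0.121,0,0,0],
    [0.7,-0.002,0.002,-0.121,0,0,0]
  ],
  "newtons": 60
}}

```text
t: 5.1
tcp_pos: [0.5207, 0.0849, 0.0935]
tool_rot: [0.338, -3.121, 0.0]
wrist_force: [-0.2, 1.0, 1.0]
opening: 0.699
gripper_force: 0.0
```

Emit:
{"op": "carry_out", "data": {
  "deltas": [
    [0,0,0,0,0,0,0],
    [0,0,0,0,0,0,0],
    [0,0,0,0,0,0,0],
    [0,0,0,0,0,0,0],
    [0,0,0,0,0,0,0]
  ],
  "newtons": 60
}}

```text
t: 5.6
tcp_pos: [0.5223, 0.0855, 0.0958]
tool_rot: [-0.339, 3.121, -0.001]
wrist_force: [-0.1, -4.0, 8.4]
opening: 0.268
gripper_force: 58.3
```

```bash
python3 - <<'E'
from h import *
import cv2
m=np.load("m1.npy",allow_pickle=True).item(); im=cv2.imread("pics/w1.png"); hsv=cv2.cvtColor(im,cv2.COLOR_BGR2HSV)
red=(((hsv[...,0]<6)|(hsv[...,0]>174))&(hsv[...,1]>150)&(hsv[...,2]>60)); red[:,:380]=0
yel=(abs(hsv[...,0].astype(int)-27)<6)&(hsv[...,1]>130)
for r in range(258,292,3):
    c=np.where(red[r])[0]; print(r,c.min() if len(c) else 0,c.max() if len(c) else 0,im[r,422].tolist(),end=' | ')
print()
for r in range(262,300,6): c=np.where(yel[r])[0]; print(r,c)
s=bot.state(); print(s["tcp_pos"],s["opening"],s["gripper_force"],s["wrist_force"])
E
```

```text
258 0 0 [60, 58, 86] | 261 413 424 [17, 19, 100] | 264 414 427 [24, 26, 157] | 267 414 427 [48, 50, 239] | 270 413 427 [45, 49, 237] | 273 413 427 [46, 51, 237] | 276 413 427 [194, 195, 221] | 279 412 427 [209, 208, 232] | 282 412 427 [46, 50, 237] | 285 413 427 [50, 54, 239] | 288 415 426 [49, 54, 238] | 291 0 0 [79, 77, 81] | 
262 [320 321 322 323 324]
268 [320 321 322 323]
274 [320 321 322 323]
280 [319 320 321 322 323 324 325]
286 [319 320 321 322 323 324 325]
292 [319 320 321 322 323 324 325]
298 []
[0.52226729 0.08552996 0.0958126 ] 0.2684218837888228 58.344846367836 [-0.13950595 -3.95339098  8.3561363 ]
```

```bash
python3 - <<'E'
from h import *
m=np.load("m1.npy",allow_pickle=True).item(); p=np.load("p.npy")
P=ray(m,(322,288),.075); M=ray(m,(420.9,278),.067); d=(M-P)[:2]
c,s=np.cos(p[2]),np.sin(p[2]); print("x,y diff",d@[c,s],d@[-s,c])
for t in (.04,.07,.08): print(t,(t*np.array([-s,c])).round(4))
E
```

```text
x,y diff -0.00533552779038456 0.07966970089414678
0.04 [-0.0086  0.0391]
0.07 [-0.015   0.0684]
0.08 [-0.0171  0.0782]
```

Emit:
{"op": "carry_out", "data": {
  "deltas": [
    [0,-0.004,0.018,0,0,0,0],
    [0,-0.008,0.036,0,0,0,0],
    [0,-0.012,0.054,0,0,0,0],
    [0,-0.0155,0.071,0,0,0,0],
    [0,-0.0165,0.0755,0,0,0,0]
  ]
}}

```text
t: 6.1
tcp_pos: [0.5058, 0.1617, 0.0958]
tool_rot: [-0.34, 3.12, -0.003]
wrist_force: [2.4, -11.0, 7.6]
opening: 0.272
gripper_force: 58.9
```

Emit:
{"op": "carry_out", "data": {
  "deltas": [
    [0,0,0,0,0,0,0],
    [0,0,0,0,0,0,0]
  ]
}}

```text
t: 6.3
tcp_pos: [0.506, 0.1607, 0.0958]
tool_rot: [-0.339, 3.12, -0.003]
wrist_force: [2.9, -9.9, 6.9]
opening: 0.276
gripper_force: 58.9
```

```bash
python3 - <<'E'
from h import *
import cv2
s=bot.state(); m=camera_model("wrist"); im=camera("wrist")[:,:,::-1]; cv2.imwrite("pics/w2.png",im); np.save("m2.npy",m,allow_pickle=True)
print(s["tcp_pos"],s["opening"],s["gripper_force"],s["wrist_force"])
p=np.load("p.npy"); print(proj(m,W(p,[[-.04,.152+p[3],.126],[.016,.152+p[3],.075],[.004,.152+p[3],.067]])))
E
```

```text
[0.50599669 0.16066733 0.09581659] 0.2755239634869886 58.872336745262146 [ 2.93339565 -9.92349732  6.93841338]
[[324.8234542  359.01086825]
 [323.0302206  397.21383047]
 [323.00656696 366.93217257]]
```

View pics/w2.png

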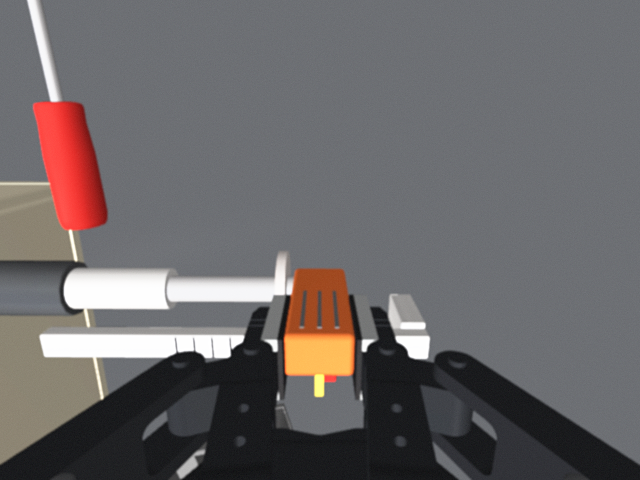

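The rod is out. The pointer tip (319,385) sits by the marker, whose red shows to its right, about (330,379). I'll measure the remaining offset.

```bash
python3 - <<'E'
from h import *
import cv2
m=np.load("m2.npy",allow_pickle=True).item(); p=np.load("p.npy"); im=cv2.imread("pics/w2.png"); hsv=cv2.cvtColor(im,cv2.COLOR_BGR2HSV).astype(int)
red=(((hsv[...,0]<6)|(hsv[...,0]>174))&(hsv[...,1]>130)&(hsv[...,2]>60)); red[:,:280]=0
yel=(abs(hsv[...,0]-26)<6)&(hsv[...,1]>130)
for r in range(374,398,2): print(r,np.where(red[r,280:380])[0]+280,np.where(yel[r,280:380])[0]+280)
c,s=np.cos(p[2]),np.sin(p[2])
Y=lambda u,v,z: (ray(m,(u,v),z)[:2]-p[:2])@[-s,c]
print("ptr",Y(319.5,392,.075),"red right edge",Y(336.5,379,.067), "x of red far edge",(ray(m,(330,383),.067)[:2]-p[:2])@[c,s])
E
```

```text
374 [] [316 317 318 319 320 321 322]
376 [325 326 327 328 329 330 331 332 333 334 335 336] [315 323]
378 [325 326 327 328 329 330 331 332 333 334 335] [315 323]
380 [325 326 327 328 329 330 331 332 333 334 335] [323]
382 [] [315 323]
384 [] [315 323]
386 [] [315 323]
388 [] [315 323]
390 [] [315 323]
392 [] [315 323]
394 [] [315 323]
396 [] []
ptr 0.23104234577742072 red right edge 0.23980484776098357 x of red far edge 0.013639775892264828
```

Emit:
{"op": "carry_out", "data": {
  "deltas": [
    [0,-0.0004,0.0018,0,0,0,0],
    [0,-0.0008,0.0036,0,0,0,0],
    [0,-0.0008,0.0036,0,0,0,0],
    [0,-0.0008,0.0036,0,0,0,0],
    [0,-0.0008,0.0036,0,0,0,0]
  ]
}}

```text
t: 6.85
tcp_pos: [0.5053, 0.164, 0.0958]
tool_rot: [-0.338, 3.12, -0.003]
wrist_force: [1.7, -11.4, 7.7]
opening: 0.27
gripper_force: 58.9
```

```bash
python3 - <<'E'
from h import *
import cv2
s=bot.state(); m=camera_model("wrist"); im=camera("wrist")[:,:,::-1]; p=np.load("p.npy")
print(s["tcp_pos"],s["opening"],s["gripper_force"],s["wrist_force"])
hsv=cv2.cvtColor(np.ascontiguousarray(im),cv2.COLOR_BGR2HSV).astype(int)
red=(((hsv[...,0]<6)|(hsv[...,0]>174))&(hsv[...,1]>130)&(hsv[...,2]>60)); yel=(abs(hsv[...,0]-26)<6)&(hsv[...,1]>130)
for r in range(374,396,3): print(r,np.where(red[r,280:380])[0]+280,np.where(yel[r,280:380])[0]+280)
cv2.imwrite("pics/w3.png",np.hstack([cv2.resize(im[350:410,280:370],None,fx=5,fy=5),cv2.resize(np.ascontiguousarray(camera("side")[130:250,200:270,::-1]),(350,300))]))
E
```

```text
[0.50529922 0.16395721 0.0958246 ] 0.2702912055089069 58.86425793170929 [  1.65634986 -11.42737238   7.71329123]
374 [] [316 317 318 319 320 321 322]
377 [311 312 313 325 326 327 328 329] [315 323]
380 [311 312 313 325 326 327 328 329] [315 323]
383 [] [315 323]
386 [] [315 323]
389 [] [315 323]
392 [] [315 323]
395 [] [315 322]
```

View pics/w3.png

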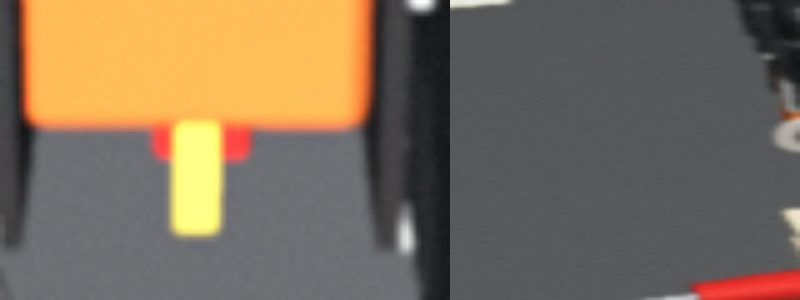

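The pointer is centred on the marker: red spans columns 311–329 and the pointer 315–323. I'm handing in.

Emit:
{"op": "carry_out", "data": {
  "deltas": [
    [0,0,0,0,0,0,0],
    [0,0,0,0,0,0,0],
    [0,0,0,0,0,0,0]
  ]
}}

```text
t: 7.25
tcp_pos: [0.5053, 0.164, 0.0958]
tool_rot: [-0.338, 3.12, -0.003]
wrist_force: [2.6, -10.9, 7.5]
opening: 0.272
gripper_force: 58.9
```

```bash
python3 -c "
from rig import bot
print(bot.sign_off())"
```

```text
the job is handed in; nothing more can be done
None
```

I pressed the cover shut, drew the rod out and handed in at about 7 s, still gripping it at about 59 N with the pointer within about 1 mm of the red marker's centre; the hand-in returned no verdict.

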